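# Slide a battery home in its holding stand and clamp it

## Robot

A 6-joint arm with a two-finger parallel gripper is mounted at the origin on a cart in front of the work surface, level with it; the furniture and walls round the work are solid. World frame = base frame: x ahead of the robot, y to its left, z up, the work surface at z = 0. Lengths are in mm, angles in rad, forces in N, time in s.
With the tool pointing down it reaches from about 275 to 1000 mm from the base axis. Payload 8.4 kg.
Tool frame: the origin (TCP) lies midway between the tips of the shut fingers; the grasp point (between the pads) lies 19 mm behind it; z points along the fingers, y is the line along which they close (so a half turn about z gives the same grasp; the last joint's range is limited). The gripper opens to 85 mm and grips with 20 to 120 N. Pads are 22 mm wide; open, the fingers measure 114 mm over their backs; the gripper's body (76 mm by 85 mm) begins 54 mm behind the grasp point. The pads swing forward as they close: fully open they stand 13 mm farther back than shut.
Start: joints at [1.194, 0.353, 1.633, -0, 1.155, -0.002], TCP at [228.803, 581.616, 191.581] pointing down, gripper open.
Joint ranges: [-2.63, 2.63], [-0.92, 2.1], [0.06, 2.66], [-1.3, 4.44], [0, 2.69], [-3.02, 3.02]. Speed limits (rad/s): [2.22, 2.22, 2.79, 3.14, 3.14, 3.14].

## Interface

Orientations are given as [roll, pitch, yaw] about the fixed x, y, z axes, in that order (R = Rz(yaw) Ry(pitch) Rx(roll)).
In Python, from rig import telemetry, optics, r gives the robot as it stands.
- The arm moves only by the tool play_rows, never from a script. Its arguments are lists of equal length, an entry for each row: "dp": the shift along the tool's x, y, z in units of 40 mm (1.0 is 40 mm), a list of three; "rot": the turn, a rotation vector about the tool's x, y, z in units of 6 degrees (1.0 is 6 degrees), a list of three. In form: {"dp": [[tx, ty, tz], ...], "rot": [[ax, ay, az], ...]}. A call has 1 to 5 rows; each row is the pose to reach, as a shift and turn from the pose commanded when the call began, along the tool's axes at that moment; what a row does not reach only later rows make up. A row lasts 1/12 s, in which the tool goes at most 41.7 mm and 7.16 degrees, less where a joint would pass 70% of its speed; a pose out of reach is approached as far as the arm can. A call with a gripper value outside its range is refused whole. "fingers" is the opening, from 0 (shut) to 1 (fully open), set as the call begins (left out, the last holds). The fingers move at their own pace and stop on an object; "grip_force" is the grip in N (left out, the last holds). Time passes only in rows, so rows that repeat a pose let the fingers close. It gives the time, the measured TCP pose, the force, the opening and the grip force at its end, in the units of the state.
- telemetry.sense(): the state, without advancing time (a new reading comes with each control period).
- optics.grab_frame(name): name is "side" or "top" or "wrist"; returns a dict with "color" (400x640x3 uint8, red, green, blue), "mtx" (3x3 intrinsics, pixels), "D" ([k1, k2, p1, p2, k3] as OpenCV has them; the pictures are not rectified), "R" (3x3) and "t" (3): a world point X has camera coordinates R X + t; the wrist camera has in their place "mount" (4x4, takes a point from camera to tool coordinates, whose origin is the TCP and whose axes are the flange's). Camera axes: x right, y down, z forward; pixel columns grow to the right and rows downward; lengths in mm; the calibration is good to about 2 mm. A picture is of the moment at which its call begins: read the wrist's pose just before it. There is no depth.
- r.sign_off(): hands the job in; it is judged then, once.
The state is a dict: "clock": time; "qpos": joint angles; "qvel": joint speeds; "joint_efforts": joint torques, N m; "eef_pos": TCP position; "tcp_rot": TCP orientation; "contact_force": force on the tool from outside, world axes, zero at the start; "wrist_torque": the same for the moment, N m; "opening": opening from 0.0 (shut) to 1.0 (fully open); "grasp_force": force on a finger pad.
Only numpy, scipy, OpenCV 4.12 (cv2) and the standard library are available. Lean on these libraries where they do the work, as an engineer would, in place of code of your own. Each camera call takes 0.05 s, during which the arm holds its last target. There are 200 camera calls.

## Task

Get the battery ready for having its terminals cleaned: push it along the wooden board, low near its base so that it slides and does not tip, in between the two white guides until it is fully home, square against the rear stop. Then press the toggle clamp's handle all the way down so that its rubber foot holds the battery's ledge. Only push and press: do not lift or tip the battery, and do not disturb the things lying around.

Things in the scene. Friction and masses are not known exactly. Their poses are not given: they have to be found in the camera images.
- stand: holding stand fixed on the bench: wooden board 285 x 330 mm, 12 mm thick, steel fittings screwed on. Origin: underside of the board (bench level), below where the centre of the battery's base is when home. +x is the way in, from mouth to rear stop; +y is the clamp's side; the board reaches from x = -215 to +70 mm and y = -165 to +165 mm
- mouth (a point): middle of the stand's mouth, on the board's top, at stand x = -67 mm, y = 0. The guides are two upright slippery white plastic strips 16 mm high, inner faces at stand y = +-77.5 mm, x = -33 to +29 mm, whose lead-ins flare out to y = +-86 mm at the mouth. A fixed lip on the right guide, 14 mm above the board, reaches 7 mm inward, and the battery's ledge slides under it with 3 mm to spare
- rear_stop (a point): middle of the rear stop's rubber face, at stand x = +26 mm, y = 0, 20 mm above the board; the stop is 34 mm high, 130 mm wide. The home battery's far face touches it
- battery: plain black battery, about 1.2 kg: case 52 mm along its x (the way it is pushed), 118 mm along y, 84 mm high; along each y end a foot ledge 16 mm wide, 11 mm high, so the foot is 52 x 150 mm. Origin: centre of its underside, which slides on the board's top, 12 mm above the bench; +x faces the stop, z up. Friction about 0.6: pushed in the bottom third it slides, near the top it tips
- clamp_handle (a joint): toggle clamp's handle (rad): 0 = raised, clamp open, handle pointing out to the stand's +y and 0.9 rad above level; 0.9 = pressed fully down, level, clamp shut. Its pivot runs along the stand's x axis. From the pivot the handle is 106 mm long, with a black rubber grip 17 mm thick over its outer 66 mm. It is stiff: it yields to about 5 N at its end and stays where it is left
- handle_pivot (a point): the handle's pivot, at stand x = +4, y = +136 mm, 42 mm above the bench
- handle_end (a point): point on the axis of the handle's grip, 95 mm from its pivot, 11 mm short of its end
- clamp_bar: toggle clamp's steel bar with a rubber-footed spindle; upright beside the left guide while open (top about 100 mm above the bench), it swings down inward as the handle is pressed. Shut, its foot presses on the battery's +y ledge at stand x = +4, y = +69.5 mm; down too early, it bars the battery's way. Origin: its pivot, stand x = +4, y = +122 mm, 38 mm above the bench
- screwdriver: blue-handled screwdriver 165 mm long, 26 mm thick, lying on the board's right margin; to be left alone. Origin: centre, underside
- small_jar: screw-cap jar 42 mm across, 65 mm high, standing at the board's far right corner; to be left alone. Origin: centre of its underside
- large_jar: screw-cap jar 62 mm across, 85 mm high, on the bench to the right of the board; to be left alone. Origin: centre of its underside
- ball_joint: steel ball joint 47 mm across, 99 mm high with its pin, on the bench to the right of the board; to be left alone. Origin: centre of its underside
- spray_can: spray can 66 mm across, 221 mm high, on the bench to the left, at the back; to be left alone. Origin: centre of its underside
- bush: steel and rubber bush 45 mm across, 53 mm high, on the bench behind the stand; to be left alone. Origin: centre of its underside
- file: flat file with a wooden handle, 315 mm long, 27 mm thick, lying on the bench to the left of the board; to be left alone. Origin: centre, underside

How it is judged (in metres and radians):
On the way:
1. the battery is home against the rear stop while the clamp is still open (x of battery in the frame of stand above -0.004 m and value of joint clamp_handle below 0.4 rad), for 0.1 s.
At the end, for the whole second after the job is handed in: the battery stands flat between the guides, within 4 mm of touching the rear stop and square to it within 0.04 rad, at rest; the clamp handle is down (at least 0.84 of 0.90 rad) and the clamp's foot presses on the battery with more than 1 N (x of battery in the frame of stand between -0.004 and 0.003 m and y of battery in the frame of stand between -0.004 and 0.004 m and angle between the x axis of battery and the x axis of stand, either way round below 0.04 rad and angle between battery's own z axis and vertical below 0.03 rad and value of joint clamp_handle above 0.84 rad and contact force between clamp_bar and battery above 1 N and linear speed of battery below 0.01 m/s).
It fails at once if the battery is tipped by more than 0.15 rad (angle between battery's own z axis and vertical above 0.15 rad).
It fails at once if the battery is lifted more than 6 mm off the board (z of battery in the frame of stand above 0.018 m).
It fails at once if one of the things lying around is moved by more than 20 mm (distance of any of screwdriver, small_jar, large_jar, ball_joint, spray_can, bush, file from where it was at the start of the episode above 0.02 m).
It also fails if it takes over 51 s, if anything falls off the work surface, if the arm or the gripper's body presses on something with over 40 N, if the wrist force passes 120 N, or if a joint passes its speed limit or range.

## Working session

There is one attempt and no reset: what is moved stays moved. The work goes in short steps, Python scripts to look and compute and a tool call to move; the robot and the scene stay as the last step left them, time stands still between calls to the robot, and variables do not carry over. Pictures are saved under pics/ and viewed, at most 10 in all, crops included, and the job is handed in when it is done.

Besides the shell and the picture viewer there is one more tool, called as name(argument=value, ...), one argument or row to a line, values as JSON. play_rows: Moves the arm, as the interface text tells. Its arguments: {"type":"object","properties":{"dp":{"type":"array"},"rot":{"type":"array"},"fingers":{"type":"number"},"grip_force":{"type":"number"}},"required":["dp","rot"]}

```bash
mkdir -p pics
cat > h.py <<'E'
import numpy as np, cv2
from rig import telemetry, optics, r
def ray(f,px,z):
    p=cv2.undistortPoints(np.array([[px]],float),np.array(f["mtx"]),np.array(f["D"]))[0,0]
    R=np.array(f["R"]);t=np.array(f["t"]).ravel()
    c=-R.T@t; d=R.T@np.array([p[0],p[1],1]); return c+d*(z-c[2])/d[2]
def proj(f,X):
    return cv2.projectPoints(np.array(X,float).reshape(-1,1,3),cv2.Rodrigues(np.array(f["R"]))[0],np.array(f["t"],float),np.array(f["mtx"]),np.array(f["D"]))[0].reshape(-1,2)
E
python3 - <<'E'
from h import *
import pickle
for n in("top","side"):
    f=optics.grab_frame(n); pickle.dump(f,open(n+".pkl","wb")); cv2.imwrite(f"pics/{n}0.png",cv2.resize(f["color"][:,:,::-1],(800,500)))
    print(n,(-np.array(f["R"]).T@np.array(f["t"]).ravel()).round())
print(telemetry.sense())
E
```

```text
top [ 222.   86. 1687.]
side [  656. -1196.   851.]
{'clock': 0.1, 'qpos': array([ 1.19359061e+00,  3.53581907e-01,  1.63406327e+00,  3.06184267e-05,
        1.15517400e+00, -2.39117348e-03]), 'qvel': array([-1.34061130e-03,  8.69803273e-04,  1.82593376e-04,  4.56756088e-05,
       -1.28877991e-03,  1.90577833e-03]), 'joint_efforts': array([-1.25630420e-03, -6.06360126e+01, -3.42820036e+01,  8.34544721e-06,
        4.00143894e-03, -1.93798496e-05]), 'eef_pos': array([228.62444513, 581.17917189, 190.93338948]), 'tcp_rot': array([-3.14036621e+00, -3.09292828e-05,  2.76676571e+00]), 'contact_force': array([-0.66077472,  0.25121535, -0.18141335]), 'wrist_torque': array([-0.01190406,  0.01291415,  0.03043098]), 'grasp_force': 0.0, 'opening': 1.0029848825871983}
```

View pics/top0.png

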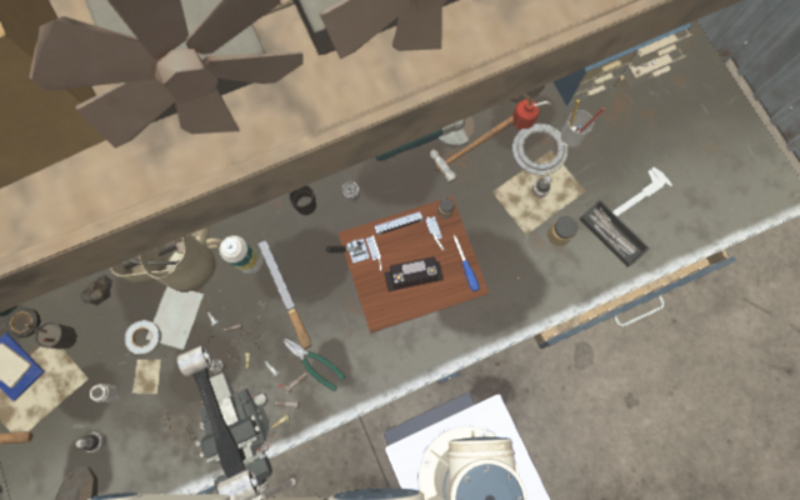

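View pics/side0.png

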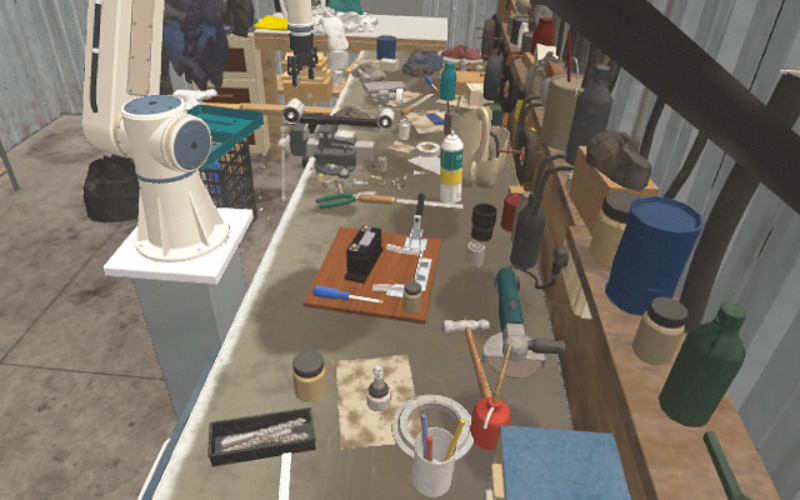

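Top: the board is at about (340-487, 197-332), the battery at (413,275), the clamp at (355,250). The stand is yawed. Next I'll measure the board and battery.

Run:
```python
from h import *
import pickle
f=pickle.load(open("top.pkl","rb")); c=f["color"]
hsv=cv2.cvtColor(c,cv2.COLOR_RGB2HSV)
m=np.zeros((400,640),np.uint8); m[150:275,262:400]=255
b=cv2.inRange(hsv,(0,90,50),(12,255,200))|cv2.inRange(hsv,(172,90,50),(180,255,200)); b&=m
b=cv2.morphologyEx(b,cv2.MORPH_OPEN,np.ones((3,3)))
k=max(cv2.findContours(b,0,2)[0],key=cv2.contourArea)
hull=cv2.convexHull(k)[:,0,:].astype(float)
W=np.array([ray(f,p,12)[:2] for p in hull],np.float32)
rc=cv2.minAreaRect(W); print("board",rc); print(cv2.boxPoints(rc).round())
o=c[150:275,262:400,::-1]; cv2.imwrite("pics/topc.png",cv2.resize(o,None,fx=4.8,fy=4.8,interpolation=cv2.INTER_CUBIC)[:, :])
g=pickle.load(open("side.pkl","rb"))["color"][150:265,235:365,::-1]
cv2.imwrite("pics/sidec.png",cv2.resize(g,None,fx=5,fy=5,interpolation=cv2.INTER_CUBIC))
```

```text
board ((547.5283203125, -99.88975524902344), (330.4627685546875, 285.3401184082031), 84.21231842041016)
[[ 389. -250.]
 [ 673. -279.]
 [ 706.   50.]
 [ 422.   79.]]
```

View pics/topc.png

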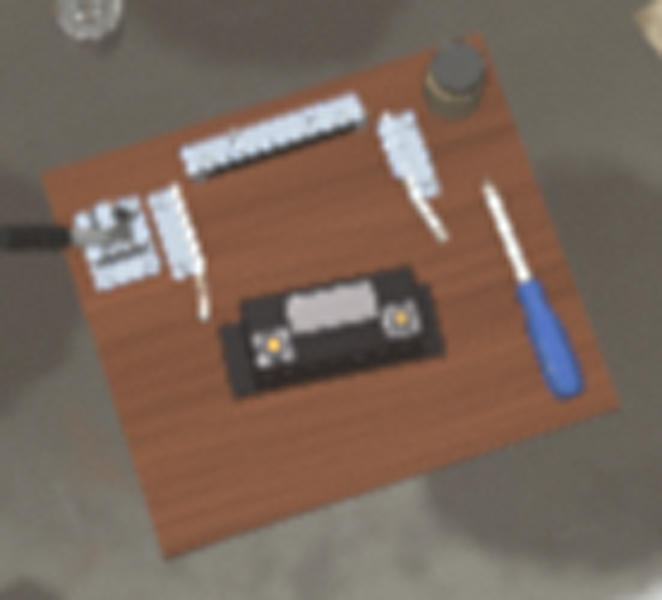

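View pics/sidec.png

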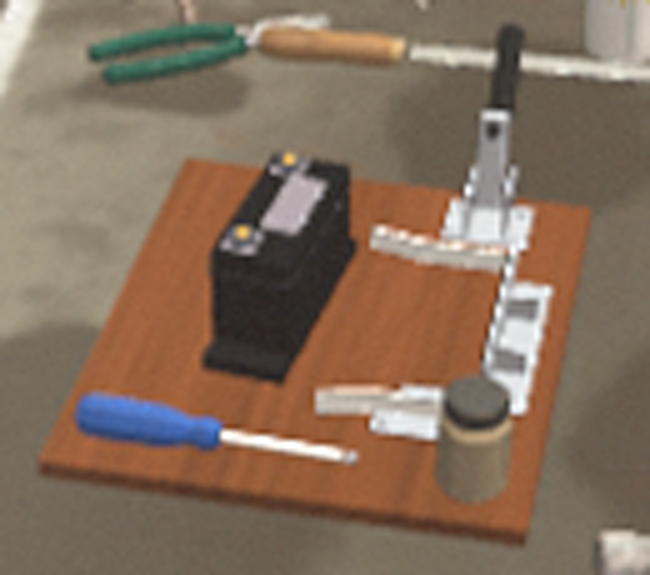

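Top crop: the battery foot's corners are at (220,325), (236,398), (443,355) and (428,282). It is short of the mouth and slightly rotated. The clamp is open, with its handle pointing left. The screwdriver is to the right at (540,300).

```bash
cat >> h.py <<'E'
YAW=np.deg2rad(84.212-90); O=np.array([547.53,-99.89])+72.5*np.array([np.cos(YAW),np.sin(YAW)])
Rz=np.array([[np.cos(YAW),-np.sin(YAW)],[np.sin(YAW),np.cos(YAW)]])
def w2s(p): return Rz.T@(np.array(p)[:2]-O)
def s2w(p): return Rz@np.array(p)+O
E
python3 - <<'E'
from h import *
import pickle
f=pickle.load(open("top.pkl","rb"))
print(O,YAW)
for p in [(220,325),(236,398),(443,355),(428,282),(183,160),(205,178),(362,122),(205,320),(446,240),(5,238)]:
    q=(262+p[0]/4.8-.4,150+p[1]/4.8-.4); z=23 if p[1]>270 and p[0]!=205 else 28
    print(p,ray(f,q,z)[:2].round(1),w2s(ray(f,q,z)).round(1), w2s(ray(f,q,12)).round(1))
E
```

```text
[ 619.66038428 -107.20147475] -0.10101965710543173
(220, 325) [552.2 -21.1] [-75.8  78.9] [-73.5  78.4]
(236, 398) [501.2 -10.4] [-127.6   84.3] [-125.7   83.9]
(443, 355) [ 470.1 -152.3] [-144.2  -59.9] [-142.4  -61.3]
(428, 282) [ 520.8 -164.7] [-92.5 -67.2] [-90.4 -68.7]
(183, 160) [669.5 -44.9] [43.3 67. ] [47.7 66.1]
(205, 178) [651.2 -53.7] [26.  56.4] [30.3 55.5]
(362, 122) [ 643.2 -170.7] [ 29.8 -60.8] [ 34.1 -62.9]
(205, 320) [558.7 -12.8] [-70.2  87.8] [-66.9  87.2]
(446, 240) [ 541.8 -188.1] [-69.3 -88.3] [-66.  -90.6]
(5, 238) [668.8  90.2] [ 29.  201.4] [ 33.3 201.9]
```

```bash
cat >> h.py <<'E'
from scipy.spatial.transform import Rotation as Ro
def go(x,y,z,tx=0,ty=0,yaw=0):
    """target TCP in stand xy / world z; tx: tip leans to +x, ty: tip leans to +y (deg)"""
    s=telemetry.sense(); R0=Ro.from_euler('xyz',s['tcp_rot'])
    p=np.r_[s2w([x,y]),z]
    B=Ro.from_euler('z',YAW+yaw); R1=B*Ro.from_euler('xyz',[ty,-tx,0],degrees=True)*Ro.from_euler('z',np.pi)*Ro.from_euler('x',np.pi)
    d=R0.inv().apply(p-s['eef_pos'])/40; w=(R0.inv()*R1).as_rotvec(degrees=True)/6
    print('now',w2s(s['eef_pos']).round(1),s['eef_pos'][2].round(1),'t',s['clock'].round(2),'F',(s['contact_force']).round(1),'op',round(s['opening'],2),'| dp',d.round(2),'rot',w.round(2),'R z',R1.apply([0,0,1]).round(2))
E
python3 - <<'E'
from h import *
go(-115,110,150); go(-115,110,150,ty=-15)
E
```

```text
Traceback (most recent call last):
  File "h.py", line 20, in go
    print('now',w2s(s['eef_pos']).round(1),s['eef_pos'][2].round(1),'t',s['clock'].round(2),'F',(s['contact_force']).round(1),'op',round(s['opening'],2),'| dp',d.round(2),'rot',w.round(2),'R z',R1.apply([0,0,1]).round(2))
                                                                        ^^^^^^^^^^^^^^^^
AttributeError: 'float' object has no attribute 'round'
```

```bash
sed -i "s/s\['clock'\].round(2)/round(s['clock'],2)/" h.py
python3 - <<'E'
from h import *
go(-115,110,150); go(-115,110,150,ty=-15)
E
```

```text
now [-458.5  645.4] 190.9 t 0.1 F [-0.7  0.3 -0.2] op 1.0 | dp [-11.89 -10.56   1.04] rot [-0.01 -0.   -2.61] R z [ 0.  0. -1.]
now [-458.5  645.4] 190.9 t 0.1 F [-0.7  0.3 -0.2] op 1.0 | dp [-11.89 -10.56   1.04] rot [ 2.47 -0.34 -2.6 ] R z [-0.03 -0.26 -0.97]
```

play_rows(
  dp=[
    [-0.8,-0.7,0],
    [-1.6,-1.4,0],
    [-2.4,-2.1,0],
    [-3.2,-2.8,0],
    [-4.0,-3.5,0],
  ],
  rot=[
    [0,0,-0.5],
    [0,0,-1],
    [0,0,-1.6],
    [0,0,-2.1],
    [0,0,-2.6],
  ],
  fingers=0,
)

```text
clock: 0.52
eef_pos: [324.7, 394.6, 191.3]
tcp_rot: [-3.141, -0.0, 3.042]
contact_force: [0.7, -0.0, 0.8]
opening: 0.298
grasp_force: 0.0
```

```bash
python3 -c "
from h import *
go(-115,110,190,ty=-15)"
```

```text
now [-344.1  469.5] 191.3 t 0.52 F [ 0.7 -0.   0.8] op 0.3 | dp [-5.71 -9.    0.03] rot [2.5  0.   0.02] R z [-0.03 -0.26 -0.97]
```

play_rows(
  dp=[
    [-0.55,-0.85,0],
    [-1.1,-1.7,0],
    [-1.65,-2.6,0],
    [-2.2,-3.45,0],
    [-2.75,-4.3,0],
  ],
  rot=[
    [0,0,0],
    [0,0,0],
    [0,0,0],
    [0,0,0],
    [0,0,0],
  ],
)

```text
clock: 0.93
eef_pos: [416.6, 212.2, 191.6]
tcp_rot: [-3.142, 0.0, 3.039]
contact_force: [0.8, 1.3, 0.6]
opening: -0.002
grasp_force: 0.0
```

play_rows(
  dp=[
    [-0.55,-0.85,0],
    [-1.1,-1.7,0],
    [-1.65,-2.6,0],
    [-2.2,-3.45,0],
    [-2.9,-4.6,0],
  ],
  rot=[
    [0.5,0,0],
    [1,0,0],
    [1.5,0,0],
    [2,0,0],
    [2.5,0,0],
  ],
)

```text
clock: 1.35
eef_pos: [508.3, 28.3, 191.7]
tcp_rot: [-2.877, -0.0, 3.039]
contact_force: [1.1, 0.3, -0.3]
opening: 0.001
grasp_force: 0.0
```

```bash
python3 -c "
from h import *
go(-115,105,60,ty=-15)
go(-115,105,30,ty=-15)"
```

```text
now [-124.4  123.6] 191.7 t 1.35 F [ 1.1  0.3 -0.3] op 0.0 | dp [-0.24  0.41  3.3 ] rot [-0.02 -0.01 -0.02] R z [-0.03 -0.26 -0.97]
now [-124.4  123.6] 191.7 t 1.35 F [ 1.1  0.3 -0.3] op 0.0 | dp [-0.24  0.61  4.02] rot [-0.02 -0.01 -0.02] R z [-0.03 -0.26 -0.97]
```

play_rows(
  dp=[
    [-0.24,0.3,1.0],
    [-0.24,0.6,2.0],
    [-0.24,0.6,3.0],
    [-0.24,0.6,4.0],
    [-0.24,0.6,4.05],
  ],
  rot=[
    [0,0,0],
    [0,0,0],
    [0,0,0],
    [0,0,0],
    [0,0,0],
  ],
)

```text
clock: 1.77
eef_pos: [509.7, 8.7, 22.9]
tcp_rot: [-2.877, -0.011, 3.038]
contact_force: [-0.6, -0.6, 0.6]
opening: 0.002
grasp_force: 0.0
```

Run:
```python
from h import *
go(-115,85,29,ty=-15)
go(-115,70,29,ty=-15)
f=optics.grab_frame("side"); g=f["color"][130:265,235:365,::-1]
cv2.imwrite("pics/s1.png",cv2.resize(g,None,fx=4.4,fy=4.4,interpolation=cv2.INTER_CUBIC))
```

```text
now [-121.1  104.2] 22.9 t 1.77 F [-0.6 -0.6  0.6] op 0.0 | dp [-0.15 -0.5  -0.02] rot [-0.03 -0.1   0.  ] R z [-0.03 -0.26 -0.97]
now [-121.1  104.2] 22.9 t 1.77 F [-0.6 -0.6  0.6] op 0.0 | dp [-0.15 -0.86  0.08] rot [-0.03 -0.1   0.  ] R z [-0.03 -0.26 -0.97]
```

View pics/s1.png

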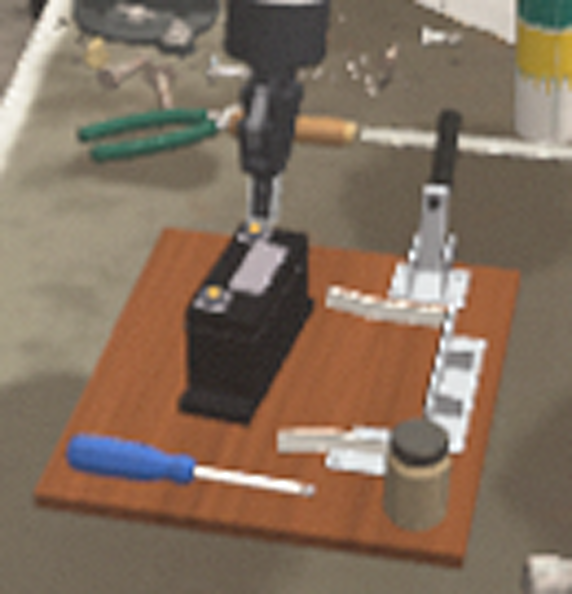

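The gripper is standing beyond the battery's left end, clear of everything. Next, a nudge in -y.

play_rows(
  dp=[
    [0,0,0],
    [0,-0.12,-0.03],
    [0,-0.24,-0.06],
    [0,-0.36,-0.1],
    [0,-0.48,-0.13],
  ],
  rot=[
    [0,0,0],
    [0,0,0],
    [0,0,0],
    [0,0,0],
    [0,0,0],
  ],
)

```text
clock: 2.23
eef_pos: [514.6, -6.5, 40.8]
tcp_rot: [-2.881, 0.003, 3.039]
contact_force: [0.4, 0.1, -0.6]
opening: -0.0
grasp_force: 0.0
```

Run:
```python
from h import *
go(-118,75,29,ty=-15)
```

```text
now [-114.7   89.6] 40.8 t 2.23 F [ 0.4  0.1 -0.6] op -0.0 | dp [ 0.08 -0.28  0.38] rot [ 0.01  0.02 -0.02] R z [-0.03 -0.26 -0.97]
```

play_rows(
  dp=[
    [0,0.05,0.25],
    [0,-0.05,0.3],
    [0,-0.15,0.33],
    [0,-0.22,0.36],
    [0,-0.22,0.36],
  ],
  rot=[
    [0,0,0],
    [0,0,0],
    [0,0,0],
    [0,0,0],
    [0,0,0],
  ],
)

```text
clock: 2.65
eef_pos: [511.8, -19.3, 27.0]
tcp_rot: [-2.879, -0.001, 3.039]
contact_force: [-0.2, -0.4, 0.4]
opening: -0.001
grasp_force: 0.0
```

```bash
cat >> h.py <<'E'
def batt(f=None,name=None):
    """battery foot outline from the top view: dark pixels near the stand"""
    f=f or optics.grab_frame("top"); c=f["color"]
    if name: cv2.imwrite(name,cv2.resize(c[150:275,262:400,::-1],None,fx=4,fy=4,interpolation=cv2.INTER_CUBIC))
    return f
E
python3 - <<'E'
from h import *
go(-118,70,29,ty=-15)
E
```

```text
now [-116.2   76.6] 27.0 t 2.65 F [-0.2 -0.4  0.4] op -0.0 | dp [ 0.05 -0.17 -0.01] rot [-0.   -0.01 -0.02] R z [-0.03 -0.26 -0.97]
```

play_rows(
  dp=[
    [0,-0.06,0.01],
    [0,-0.12,0.02],
    [0,-0.18,0.03],
    [0,-0.24,0.04],
    [0,-0.3,0.06],
  ],
  rot=[
    [0,0,0],
    [0,0,0],
    [0,0,0],
    [0,0,0],
    [0,0,0],
  ],
)

```text
clock: 3.07
eef_pos: [511.0, -30.0, 27.9]
tcp_rot: [-2.881, 0.0, 3.038]
contact_force: [-0.8, 7.7, -0.4]
opening: 0.006
grasp_force: 3.6
```

Run:
```python
from h import *
go(-118,65,29,ty=-15)
f=optics.grab_frame("top"); g=f["color"][150:275,262:400,::-1]
cv2.imwrite("pics/t1.png",cv2.resize(g,None,fx=4.8,fy=4.8,interpolation=cv2.INTER_CUBIC))
```

```text
now [-115.8   65.8] 27.9 t 3.07 F [-0.8  7.7 -0.4] op 0.01 | dp [ 0.05 -0.03 -0.02] rot [ 0.02 -0.   -0.02] R z [-0.03 -0.26 -0.97]
```

View pics/t1.png

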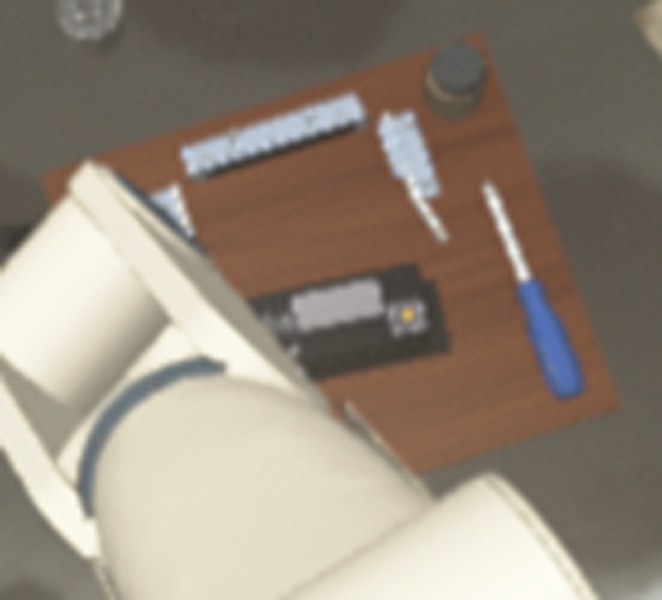

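Contact made: the battery's right corner has moved to (450,350), about 3-4 mm toward -y. Pushing about 7 mm more.

play_rows(
  dp=[
    [0,-0.05,0.01],
    [0,-0.1,0.02],
    [0,-0.14,0.03],
    [0,-0.18,0.04],
    [0,-0.18,0.04],
  ],
  rot=[
    [0,0,0],
    [0,0,0],
    [0,0,0],
    [0,0,0],
    [0,0,0],
  ],
)

```text
clock: 3.53
eef_pos: [509.9, -37.8, 28.1]
tcp_rot: [-2.881, -0.0, 3.039]
contact_force: [0.6, 3.5, -2.2]
opening: -0.004
grasp_force: 2.0
```

play_rows(
  dp=[
    [0,0.4,-0.2],
    [0,0.8,-0.6],
    [0,0.9,-1.5],
    [-0.1,1,-2.4],
    [-0.5,1,-3.2],
  ],
  rot=[
    [0,0,0],
    [0,0,0],
    [0,0,0],
    [0,0,0],
    [0,0,0],
  ],
)

```text
clock: 3.95
eef_pos: [535.7, 32.1, 143.1]
tcp_rot: [-2.879, -0.002, 3.04]
contact_force: [1.5, 0.4, -1.6]
opening: -0.001
grasp_force: 0.0
```

Run:
```python
from h import *
go(-210,-10,130,tx=15)
```

```text
now [-97.6 130.2] 143.1 t 3.95 F [ 1.5  0.4 -1.6] op -0.0 | dp [ 2.81 -3.3   1.23] rot [-2.49 -2.51  0.32] R z [ 0.26 -0.03 -0.97]
```

play_rows(
  dp=[
    [0.7,0,0],
    [1.4,-0.5,0.2],
    [2.1,-1.4,0.5],
    [2.8,-2.3,0.8],
    [2.8,-3.1,1.1],
  ],
  rot=[
    [-0.5,-0.5,0],
    [-1,-1,0.1],
    [-1.5,-1.5,0.2],
    [-2,-2,0.25],
    [-2.5,-2.5,0.32],
  ],
)

```text
clock: 4.37
eef_pos: [411.8, -69.1, 131.4]
tcp_rot: [-3.126, 0.238, 3.046]
contact_force: [0.5, 0.5, -1.5]
opening: 0.002
grasp_force: 0.0
```

Run:
```python
from h import *
go(-190,-10,27,tx=15)
f=optics.grab_frame("top"); g=f["color"][150:275,262:400,::-1]
cv2.imwrite("pics/t2.png",cv2.resize(g,None,fx=4.8,fy=4.8,interpolation=cv2.INTER_CUBIC))
```

```text
now [-210.6   16.9] 131.4 t 4.37 F [ 0.5  0.5 -1.5] op 0.0 | dp [ 0.12 -0.63  2.67] rot [-0.14 -0.23  0.05] R z [ 0.26 -0.03 -0.97]
```

View pics/t2.png

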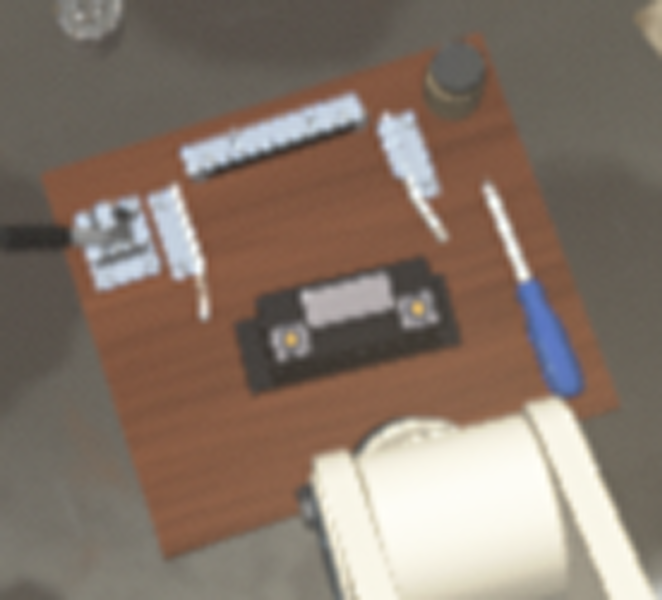

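Battery foot corners are now at about (236,322), (252,393), (460,343) and (444,273) in the crop. The screwdriver and clamp haven't moved.

Run:
```python
from h import *
import pickle
f=pickle.load(open("top.pkl","rb"))
P=np.array([w2s(ray(f,(262+p[0]/4.8-.4,150+p[1]/4.8-.4),23)) for p in [(236,322),(252,393),(460,343),(444,273)]])
print(P.round(1),P.mean(0)); a=(P[0]-P[3]+P[1]-P[2]);print('yaw',-np.arctan2(a[0],a[1]))
```

```text
[[ -77.3   67.7]
 [-127.8   72.9]
 [-140.   -73.8]
 [ -90.   -79.8]] [-108.78013028   -3.2662909 ]
yaw -0.08449166196252078
```

play_rows(
  dp=[
    [-0.1,-0.7,0.7],
    [-0.1,-1.55,1.2],
    [-0.15,-1.55,2.0],
    [-0.3,-1.55,2.75],
    [-0.3,-1.55,2.75],
  ],
  rot=[
    [-0.14,-0.2,0],
    [-0.14,-0.2,0],
    [-0.14,-0.2,0],
    [-0.14,-0.2,0],
    [-0.14,-0.2,0],
  ],
)

```text
clock: 4.83
eef_pos: [446.9, -136.4, 24.6]
tcp_rot: [3.141, 0.252, 3.041]
contact_force: [-0.6, 0.2, 0.1]
opening: 0.001
grasp_force: 0.0
```

Run:
```python
from h import *
go(-150,-45,24,tx=15)
go(-140,-45,24,tx=15)
```

```text
now [-169.   -46.4] 24.6 t 4.83 F [-0.6  0.2  0.1] op 0.0 | dp [-0.46  0.04  0.13] rot [ 0.01 -0.1   0.01] R z [ 0.26 -0.03 -0.97]
now [-169.   -46.4] 24.6 t 4.83 F [-0.6  0.2  0.1] op 0.0 | dp [-0.7   0.04  0.19] rot [ 0.01 -0.1   0.01] R z [ 0.26 -0.03 -0.97]
```

play_rows(
  dp=[
    [-0.14,0,0.04],
    [-0.28,0,0.08],
    [-0.4,0,0.12],
    [-0.52,0,0.15],
    [-0.6,0,0.17],
  ],
  rot=[
    [0,0,0],
    [0,0,0],
    [0,0,0],
    [0,0,0],
    [0,0,0],
  ],
)

```text
clock: 5.25
eef_pos: [474.9, -138.2, 30.5]
tcp_rot: [-3.14, 0.262, 3.045]
contact_force: [0.1, -0.1, -0.2]
opening: 0.002
grasp_force: 0.0
```

Run:
```python
from h import *
go(-140,-45,24,tx=15)
```

```text
now [-140.9  -45.5] 30.5 t 5.25 F [ 0.1 -0.1 -0.2] op 0.0 | dp [0.02 0.01 0.16] rot [-0.01 -0.    0.04] R z [ 0.26 -0.03 -0.97]
```

play_rows(
  dp=[
    [-0.06,0,0.12],
    [-0.12,0,0.18],
    [-0.17,0,0.2],
    [-0.22,0,0.21],
    [-0.22,0,0.21],
  ],
  rot=[
    [0,0,0],
    [0,0,0],
    [0,0,0],
    [0,0,0],
    [0,0,0],
  ],
)

```text
clock: 5.67
eef_pos: [481.9, -138.7, 21.9]
tcp_rot: [-3.142, 0.255, 3.044]
contact_force: [-3.9, -1.2, 0.6]
opening: 0.0
grasp_force: 2.3
```

Run:
```python
from h import *
go(-128,-45,25,tx=15)
```

```text
now [-133.9  -45.2] 21.9 t 5.67 F [-3.9 -1.2  0.6] op 0.0 | dp [-0.16  0.   -0.04] rot [ 0.01 -0.07  0.03] R z [ 0.26 -0.03 -0.97]
```

play_rows(
  dp=[
    [-0.04,0,0],
    [-0.08,0,-0.01],
    [-0.12,0,-0.02],
    [-0.16,0,-0.03],
    [-0.16,0,-0.03],
  ],
  rot=[
    [0,0,0],
    [0,0,0],
    [0,0,0],
    [0,0,0],
    [0,0,0],
  ],
)

```text
clock: 6.08
eef_pos: [489.3, -139.7, 25.4]
tcp_rot: [-3.141, 0.258, 3.044]
contact_force: [-3.6, -0.4, -1.6]
opening: 0.002
grasp_force: 2.1
```

```bash
cat >> h.py <<'E'
def term(f,z=97):
    h=cv2.cvtColor(f["color"],cv2.COLOR_RGB2HSV); m=cv2.inRange(h,(15,110,130),(32,255,255))
    w=np.zeros_like(m); w[160:240,260:370]=255; m&=w
    n,_,st,ce=cv2.connectedComponentsWithStats(m)
    out=[]
    for i in range(1,n):
        q=w2s(ray(f,ce[i],z)); out.append((st[i,4],ce[i].round(1),q.round(1)))
    for o in out: print(*o)
E
python3 - <<'E'
from h import *
import pickle
go(-128,-45,25,tx=15)
for n in("top","side"):
    print(n); term(pickle.load(open(n+".pkl","rb"))); print('now'); term(optics.grab_frame(n))
E
```

```text
now [-126.4  -45.5] 25.4 t 6.08 F [-3.6 -0.4 -1.6] op 0.0 | dp [ 0.04  0.01 -0.  ] rot [ 0.   -0.04  0.03] R z [ 0.26 -0.03 -0.97]
top
1 [345. 216.] [-124.5  -31.9]
4 [318.5 221.5] [-114.8   53.2]
now
2 [322.  219.5] [-112.2   40.7]
side
1 [298. 160.] [-122.4  186.5]
1 [300. 160.] [-115.8  188. ]
3 [303. 160.] [-105.9  190.2]
5 [312.6 160.4] [-73.7 194.9]
4 [292.5 181.5] [-111.2   52.1]
4 [283.2 196. ] [-120.6  -31.4]
now
6 [301.5 160. ] [-110.9  189.1]
1 [306. 160.] [-96.  192.5]
1 [310. 161.] [-81.5 189. ]
4 [313.5 160.5] [-70.6 194.9]
4 [292.5 183.5] [-108.7   40.9]
4 [285.5 198.5] [-111.1  -42.6]
```

play_rows(
  dp=[
    [0.2,0,0],
    [0.2,0.5,-0.05],
    [0.2,0.9,-0.05],
    [0.1,0.95,-0.03],
    [0,0.95,0],
  ],
  rot=[
    [0,0,0],
    [0,0,0],
    [0,0,0],
    [0,0,0],
    [0,0,0],
  ],
)

```text
clock: 6.6
eef_pos: [493.5, -101.4, 25.9]
tcp_rot: [-3.141, 0.259, 3.045]
contact_force: [-11.4, 1.4, 9.2]
opening: -0.003
grasp_force: 6.3
```

play_rows(
  dp=[
    [-0.15,0,0.04],
    [-0.3,0,0.08],
    [-0.45,0,0.12],
    [-0.6,0,0.16],
    [-0.75,0,0.2],
  ],
  rot=[
    [0,0,0],
    [0,0,0],
    [0,0,0],
    [0,0,0],
    [0,0,0],
  ],
)

```text
clock: 7.02
eef_pos: [521.7, -105.2, 24.6]
tcp_rot: [-3.141, 0.254, 3.044]
contact_force: [-12.3, 0.5, 9.6]
opening: -0.002
grasp_force: 6.4
```

Run:
```python
from h import *
go(-60,-5,25,tx=15)
term(optics.grab_frame("side"))
```

```text
now [-97.6  -7.8] 24.6 t 7.02 F [-12.3   0.5   9.6] op -0.0 | dp [-0.91  0.07  0.23] rot [ 0.   -0.08  0.03] R z [ 0.26 -0.03 -0.97]
2 [299.5 160. ] [-117.5  187.6]
1 [302. 160.] [-109.2  189.5]
3 [306. 160.] [-96.  192.5]
2 [310.5 161. ] [-79.9 189.4]
3 [313.3 160.7] [-70.9 193.7]
4 [300.5 184.5] [-83.2  40.9]
4 [295.5 200.5] [-79.9 -46.1]
```

play_rows(
  dp=[
    [0.2,0,-0.05],
    [0.2,0.35,-0.05],
    [0.05,0.4,0],
    [-0.1,0.4,0.03],
    [-0.25,0.4,0.07],
  ],
  rot=[
    [0,0,0],
    [0,0,0],
    [0,0,0],
    [0,0,0],
    [0,0,0],
  ],
)

```text
clock: 7.48
eef_pos: [534.0, -89.8, 24.5]
tcp_rot: [-3.141, 0.254, 3.045]
contact_force: [-10.8, 2.8, 6.0]
opening: 0.003
grasp_force: 5.4
```

play_rows(
  dp=[
    [-0.12,0,0.03],
    [-0.24,0,0.06],
    [-0.36,0,0.1],
    [-0.48,0,0.13],
    [-0.6,0,0.16],
  ],
  rot=[
    [0,0,0],
    [0,0,0],
    [0,0,0],
    [0,0,0],
    [0,0,0],
  ],
)

```text
clock: 7.9
eef_pos: [557.6, -92.1, 24.2]
tcp_rot: [3.142, 0.252, 3.044]
contact_force: [-15.5, 4.9, 15.3]
opening: -0.002
grasp_force: 9.4
```

Run:
```python
from h import *
go(-30,5,25,tx=15)
term(optics.grab_frame("side"))
```

```text
now [-63.3   8.8] 24.2 t 7.9 F [-15.5   4.9  15.3] op -0.0 | dp [-0.81 -0.1   0.19] rot [ 0.01 -0.09  0.03] R z [ 0.26 -0.03 -0.97]
1 [304. 160.] [-102.6  191. ]
1 [307. 160.] [-92.7 193.3]
8 [311.1 160.4] [-78.6 193.9]
4 [314.5 184.5] [-40.7  50.4]
4 [306.5 200.5] [-48.3 -39.1]
```

play_rows(
  dp=[
    [0.2,0,-0.05],
    [0.2,-0.6,-0.05],
    [0.15,-1.0,-0.02],
    [0,-1.0,0.02],
    [-0.1,-1.0,0.04],
  ],
  rot=[
    [0,0,0],
    [0,0,0],
    [0,0,0],
    [0,0,0],
    [0,0,0],
  ],
)

```text
clock: 8.37
eef_pos: [559.8, -134.1, 24.1]
tcp_rot: [-3.141, 0.256, 3.043]
contact_force: [-7.5, -3.7, 2.6]
opening: -0.002
grasp_force: 3.5
```

play_rows(
  dp=[
    [-0.08,0,0.02],
    [-0.16,0,0.05],
    [-0.24,0,0.07],
    [-0.3,0,0.09],
    [-0.3,0,0.09],
  ],
  rot=[
    [0,0,0],
    [0,0,0],
    [0,0,0],
    [0,0,0],
    [0,0,0],
  ],
)

```text
clock: 8.78
eef_pos: [572.4, -134.9, 23.9]
tcp_rot: [-3.14, 0.256, 3.044]
contact_force: [-8.2, -3.6, 4.3]
opening: -0.002
grasp_force: 4.0
```

Run:
```python
from h import *
go(-30,-10,25,tx=15)
term(optics.grab_frame("side"))
```

```text
now [-44.2 -32.3] 23.9 t 8.78 F [-8.2 -3.6  4.3] op -0.0 | dp [-0.35  0.56  0.06] rot [-0.   -0.05  0.03] R z [ 0.26 -0.03 -0.97]
1 [307. 160.] [-92.7 193.3]
1 [310. 160.] [-82.8 195.6]
4 [313.5 160.5] [-70.6 194.9]
5 [317.4 184.8] [-31.6  50.8]
6 [314.5 201. ] [-24.8 -36.5]
```

play_rows(
  dp=[
    [0.2,0,-0.05],
    [0.2,0.6,-0.05],
    [0.2,1.0,-0.05],
    [0.1,1.0,-0.03],
    [0,1.0,0.02],
  ],
  rot=[
    [0,0,0],
    [0,0,0],
    [0,0,0],
    [0,0,0],
    [0,0,0],
  ],
)

```text
clock: 9.25
eef_pos: [574.6, -93.0, 22.6]
tcp_rot: [-3.141, 0.253, 3.045]
contact_force: [-10.7, 3.4, 6.8]
opening: -0.001
grasp_force: 5.4
```

play_rows(
  dp=[
    [-0.08,0,0.02],
    [-0.16,0,0.05],
    [-0.24,0,0.07],
    [-0.3,0,0.09],
    [-0.3,0,0.09],
  ],
  rot=[
    [0,0,0],
    [0,0,0],
    [0,0,0],
    [0,0,0],
    [0,0,0],
  ],
)

```text
clock: 9.67
eef_pos: [588.0, -95.1, 22.3]
tcp_rot: [-3.141, 0.255, 3.044]
contact_force: [-7.2, 3.1, 2.8]
opening: 0.0
grasp_force: 3.7
```

Run:
```python
from h import *
go(-30,-10,25,tx=15)
term(optics.grab_frame("side"))
```

```text
now [-32.7   8.9] 22.3 t 9.67 F [-7.2  3.1  2.8] op 0.0 | dp [-0.08 -0.47 -0.05] rot [ 0.01 -0.07  0.03] R z [ 0.26 -0.03 -0.97]
4 [321.5 186.5] [-17.5  44.1]
4 [317.5 202.5] [-14.8 -42. ]
```

play_rows(
  dp=[
    [-0.06,-0.05,0.02],
    [-0.12,-0.1,0.03],
    [-0.18,-0.1,0.05],
    [-0.24,-0.1,0.06],
    [-0.3,-0.1,0.07],
  ],
  rot=[
    [0,0,0],
    [0,0,0],
    [0,0,0],
    [0,0,0],
    [0,0,0],
  ],
)

```text
clock: 10.13
eef_pos: [597.9, -99.8, 22.0]
tcp_rot: [3.141, 0.251, 3.044]
contact_force: [-23.2, 6.2, 13.9]
opening: -0.005
grasp_force: 12.0
```

Run:
```python
from h import *
go(-20,0,24,tx=15)
term(optics.grab_frame("side"))
```

```text
now [-22.4   5.2] 22.0 t 10.13 F [-23.2   6.2  13.9] op -0.0 | dp [-0.07 -0.13 -0.03] rot [ 0.01 -0.1   0.03] R z [ 0.26 -0.03 -0.97]
5 [324.6 186.8] [-7.9 44.6]
5 [320.4 203.2] [ -5.9 -43.6]
```

play_rows(
  dp=[
    [-0.04,-0.1,0.01],
    [-0.06,-0.1,0.01],
    [-0.06,-0.1,0.01],
    [-0.06,-0.1,0.01],
  ],
  rot=[
    [0,0,0],
    [0,0,0],
    [0,0,0],
    [0,0,0],
  ],
)

```text
clock: 10.52
eef_pos: [597.2, -103.2, 21.0]
tcp_rot: [3.141, 0.246, 3.044]
contact_force: [-18.1, 8.9, 7.7]
opening: -0.002
grasp_force: 9.5
```

Run:
```python
from h import *
go(-20,0,24,tx=15)
f=optics.grab_frame("side");term(f)
g=f["color"][150:265,235:365,::-1]
cv2.imwrite("pics/s2.png",cv2.resize(g,None,fx=5,fy=5,interpolation=cv2.INTER_CUBIC))
```

```text
now [-22.7   1.7] 21.0 t 10.52 F [-18.1   8.9   7.7] op -0.0 | dp [-0.08 -0.04 -0.06] rot [ 0.02 -0.15  0.03] R z [ 0.26 -0.03 -0.97]
3 [324.7 187.3] [-7.2 41.7]
5 [320.4 203.2] [ -5.9 -43.6]
```

View pics/s2.png

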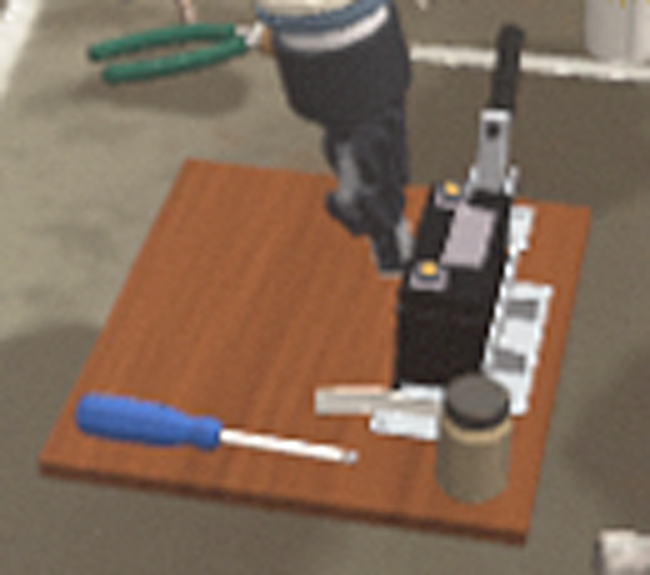

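The battery appears to be against the stop, with its front at (490,330). One firmer push to seat it fully.

play_rows(
  dp=[
    [-0.05,0,0.01],
    [-0.1,0,0.02],
    [-0.14,0,0.03],
    [-0.14,0,0.03],
    [-0.14,0,0.03],
  ],
  rot=[
    [0,0,0],
    [0,0,0],
    [0,0,0],
    [0,0,0],
    [0,0,0],
  ],
)

```text
clock: 10.98
eef_pos: [596.9, -103.1, 19.8]
tcp_rot: [3.14, 0.236, 3.044]
contact_force: [-40.0, 6.9, 26.3]
opening: 0.002
grasp_force: 20.4
```

Run:
```python
from h import *
go(-20,0,24,tx=15)
f=optics.grab_frame("side");term(f)
```

```text
now [-23.1   1.8] 19.8 t 10.98 F [-40.    6.9  26.3] op 0.0 | dp [-0.1  -0.04 -0.08] rot [ 0.02 -0.25  0.03] R z [ 0.26 -0.03 -0.97]
5 [324.4 187.2] [-8.1 42.3]
6 [320.2 203.2] [ -6.6 -43.6]
```

The battery is firmly home: it holds still at 40 N. Retracting, then going to the handle.

play_rows(
  dp=[
    [0.5,0,-0.1],
    [1.2,0,-0.4],
    [1.6,0,-1.2],
    [1.8,0,-2.1],
    [2.0,0,-3.0],
  ],
  rot=[
    [0,0,0],
    [0,0,0],
    [0,0,0],
    [0,0,0],
    [0,0,0],
  ],
)

```text
clock: 11.45
eef_pos: [500.5, -94.8, 119.8]
tcp_rot: [-3.141, 0.257, 3.044]
contact_force: [1.1, -0.9, 0.5]
opening: -0.002
grasp_force: 0.0
```

Run:
```python
from h import *
go(4,180,170)
term(optics.grab_frame("side"))
```

```text
now [-119.8    0.4] 119.8 t 11.45 F [ 1.1 -0.9  0.5] op -0.0 | dp [-3.33  4.48 -0.42] rot [-0.    2.46  0.03] R z [ 0.  0. -1.]
1 [298. 160.] [-122.4  186.5]
1 [300. 160.] [-115.8  188. ]
1 [303. 160.] [-105.9  190.2]
1 [305. 160.] [-99.3 191.8]
4 [313.  160.8] [-71.9 192.9]
4 [324.5 187.5] [-7.5 40.7]
5 [319.8 203.6] [ -7.3 -46. ]
```

play_rows(
  dp=[
    [0,0.5,-0.7],
    [-0.5,1.3,-1.0],
    [-1.2,2.0,-0.9],
    [-1.9,2.7,-0.8],
    [-2.6,3.4,-0.6],
  ],
  rot=[
    [0,0.5,0],
    [0,1,0],
    [0,1.5,0],
    [0,2,0],
    [0,2.46,0],
  ],
)

```text
clock: 11.92
eef_pos: [612.2, 32.8, 171.2]
tcp_rot: [3.141, 0.003, 3.044]
contact_force: [1.0, -0.2, 0.2]
opening: 0.003
grasp_force: 0.0
```

Run:
```python
from h import *
go(4,180,150)
```

```text
now [-21.5 138.5] 171.2 t 11.92 F [ 1.  -0.2  0.2] op 0.0 | dp [-0.64  1.03  0.53] rot [0.   0.03 0.03] R z [ 0.  0. -1.]
```

play_rows(
  dp=[
    [-0.3,0.5,0.1],
    [-0.64,1.0,0.2],
    [-0.64,1.12,0.6],
    [-0.64,1.12,0.95],
    [-0.64,1.12,0.95],
  ],
  rot=[
    [0,0,0],
    [0,0,0],
    [0,0,0],
    [0,0,0],
    [0,0,0],
  ],
)

```text
clock: 12.33
eef_pos: [638.2, 73.7, 128.0]
tcp_rot: [-3.141, -0.003, 3.045]
contact_force: [-0.6, -0.1, 0.3]
opening: 0.004
grasp_force: 0.0
```

Run:
```python
from h import *
for q in [(184,117),(204,99),(217,77),(224,51),(224,42)]: go(4,q[0],q[1])
f=optics.grab_frame("side")
g=f["color"][130:265,255:385,::-1]
cv2.imwrite("pics/s3.png",cv2.resize(g,None,fx=4.4,fy=4.4,interpolation=cv2.INTER_CUBIC))
```

```text
now [  0.2 181.9] 128.0 t 12.33 F [-0.6 -0.1  0.3] op 0.0 | dp [-0.1   0.05  0.27] rot [-0.01 -0.03  0.04] R z [ 0.  0. -1.]
now [  0.2 181.9] 128.0 t 12.33 F [-0.6 -0.1  0.3] op 0.0 | dp [-0.1   0.55  0.72] rot [-0.01 -0.03  0.04] R z [ 0.  0. -1.]
now [  0.2 181.9] 128.0 t 12.33 F [-0.6 -0.1  0.3] op 0.0 | dp [-0.1   0.88  1.27] rot [-0.01 -0.03  0.04] R z [ 0.  0. -1.]
now [  0.2 181.9] 128.0 t 12.33 F [-0.6 -0.1  0.3] op 0.0 | dp [-0.1   1.05  1.92] rot [-0.01 -0.03  0.04] R z [ 0.  0. -1.]
now [  0.2 181.9] 128.0 t 12.33 F [-0.6 -0.1  0.3] op 0.0 | dp [-0.11  1.05  2.15] rot [-0.01 -0.03  0.04] R z [ 0.  0. -1.]
```

View pics/s3.png

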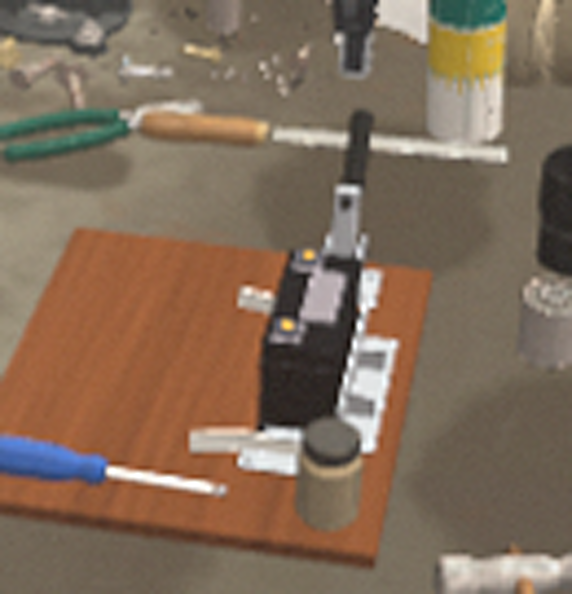

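The tip is at (355,75) in the crop, with the handle's end at (362,115). Checking the consistency by projection.

Run:
```python
from h import *
import pickle
f=pickle.load(open("side.pkl","rb"))
for y,z in [(202,125),(195,116),(136,42),(182,128)]: print(y,z,proj(f,np.r_[s2w([4,y]),z]).round(1), ((proj(f,np.r_[s2w([4,y]),z])-[255,130])*4.4).round())
s=telemetry.sense(); print(s['eef_pos'],((proj(f,s['eef_pos'])-[255,130])*4.4).round())
```

```text
202 125 [[336.  154.7]] [[357. 109.]]
195 116 [[335.6 158.1]] [[355. 124.]]
136 42 [[331.9 186.1]] [[338. 247.]]
182 128 [[335.2 156.9]] [[353. 118.]]
[638.65385981  73.39516013 129.49478328] [[349. 116.]]
```

Run:
```python
from h import *
import pickle
f=pickle.load(open("side.pkl","rb"))
for z in (12,21,40,60): print(z,((proj(f,np.r_[s2w([-22.7,1.7]),z])-[235,150])*5).round())
s=telemetry.sense(); print(s['eef_pos'],s['clock'])
for dz in(0,10,20,30): print(((proj(f,s['eef_pos']+[0,0,dz])-[255,130])*4.4).round())
```

```text
12 [[408. 331.]]
21 [[409. 320.]]
40 [[409. 295.]]
60 [[410. 269.]]
[638.65385981  73.39516013 129.49478328] 12.3833
[[349. 116.]]
[[349. 105.]]
[[350.  93.]]
[[351.  81.]]
```

Feeling for the contact: down along the arc.

play_rows(
  dp=[
    [-0.1,0.05,0.15],
    [-0.1,0.05,0.3],
    [-0.1,0.3,0.5],
    [-0.1,0.55,0.72],
    [-0.1,0.55,0.72],
  ],
  rot=[
    [0,0,0],
    [0,0,0],
    [0,0,0],
    [0,0,0],
    [0,0,0],
  ],
)

```text
clock: 12.8
eef_pos: [644.7, 96.6, 100.5]
tcp_rot: [-3.141, -0.001, 3.044]
contact_force: [-0.8, 0.0, 0.0]
opening: -0.001
grasp_force: 0.0
```

Run:
```python
from h import *
for q in [(204,99),(217,77),(224,51)]: go(4,q[0],q[1])
f=optics.grab_frame("side")
g=f["color"][130:210,295:385,::-1]
cv2.imwrite("pics/s4.png",cv2.resize(g,None,fx=6,fy=6,interpolation=cv2.INTER_CUBIC))
```

```text
now [  4.3 205.3] 100.5 t 12.8 F [-0.8  0.   0. ] op -0.0 | dp [ 0.01 -0.03  0.04] rot [-0.01 -0.01  0.03] R z [ 0.  0. -1.]
now [  4.3 205.3] 100.5 t 12.8 F [-0.8  0.   0. ] op -0.0 | dp [0.01 0.29 0.59] rot [-0.01 -0.01  0.03] R z [ 0.  0. -1.]
now [  4.3 205.3] 100.5 t 12.8 F [-0.8  0.   0. ] op -0.0 | dp [0.01 0.47 1.24] rot [-0.01 -0.01  0.03] R z [ 0.  0. -1.]
```

View pics/s4.png

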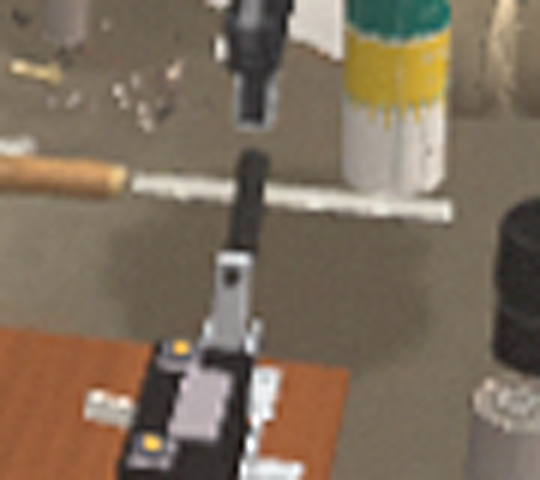

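The tip, at (252,127), is still above the handle end at (255,152), with no contact. The real fingertip sits higher than the reported TCP, so I'll quantify that.

Run:
```python
from h import *
import pickle
f=pickle.load(open("side.pkl","rb"))
for y,z in [(205,100),(205,115),(205,130),(205,140),(202,125)]: print(y,z,((proj(f,np.r_[s2w([4,y]),z])-[295,130])*6).round())
```

```text
205 100 [[245. 185.]]
205 115 [[246. 161.]]
205 130 [[247. 138.]]
205 140 [[248. 122.]]
202 125 [[246. 148.]]
```

play_rows(
  dp=[
    [0,-0.3,0],
    [0,-0.45,0.2],
    [0,-0.4,0.5],
    [0,-0.25,0.7],
    [0,-0.25,0.7],
  ],
  rot=[
    [0,0,0],
    [0,0,0],
    [0,0,0],
    [0,0,0],
    [0,0,0],
  ],
)

```text
clock: 13.27
eef_pos: [644.1, 84.9, 72.5]
tcp_rot: [-3.14, -0.001, 3.043]
contact_force: [0.2, -1.3, 0.5]
opening: -0.001
grasp_force: 0.8
```

Run:
```python
from h import *
for q in [(204,64),(217,42),(224,16)]: go(4,q[0],q[1])
```

```text
now [  5.  193.6] 72.5 t 13.27 F [ 0.2 -1.3  0.5] op -0.0 | dp [0.02 0.26 0.21] rot [-0.01 -0.01  0.02] R z [ 0.  0. -1.]
now [  5.  193.6] 72.5 t 13.27 F [ 0.2 -1.3  0.5] op -0.0 | dp [0.02 0.59 0.76] rot [-0.01 -0.01  0.02] R z [ 0.  0. -1.]
now [  5.  193.6] 72.5 t 13.27 F [ 0.2 -1.3  0.5] op -0.0 | dp [0.02 0.76 1.41] rot [-0.01 -0.01  0.02] R z [ 0.  0. -1.]
```

play_rows(
  dp=[
    [0,0.12,0.15],
    [0,0.26,0.3],
    [0,0.38,0.45],
    [0,0.48,0.6],
    [0,0.57,0.76],
  ],
  rot=[
    [0,0,0],
    [0,0,0],
    [0,0,0],
    [0,0,0],
    [0,0,0],
  ],
)

```text
clock: 13.68
eef_pos: [646.8, 108.1, 43.2]
tcp_rot: [-3.14, 0.001, 3.044]
contact_force: [-0.3, -4.6, 2.2]
opening: -0.003
grasp_force: 2.0
```

Run:
```python
from h import *
for q in [(217,42),(224,16)]: go(4,q[0],q[1])
f=optics.grab_frame("side"); term(f)
g=f["color"][130:210,295:385,::-1]
cv2.imwrite("pics/s5.png",cv2.resize(g,None,fx=6,fy=6,interpolation=cv2.INTER_CUBIC))
```

```text
now [  5.3 217. ] 43.2 t 13.68 F [-0.3 -4.6  2.2] op -0.0 | dp [0.03 0.   0.03] rot [-0.01  0.01  0.03] R z [ 0.  0. -1.]
now [  5.3 217. ] 43.2 t 13.68 F [-0.3 -4.6  2.2] op -0.0 | dp [0.03 0.18 0.68] rot [-0.01  0.01  0.03] R z [ 0.  0. -1.]
5 [302. 160.] [-109.2  189.5]
1 [306. 160.] [-96.  192.5]
1 [310. 161.] [-81.5 189. ]
4 [313.5 160.5] [-70.6 194.9]
4 [324.5 187.5] [-7.5 40.7]
5 [319.8 203.6] [ -7.3 -46. ]
```

View pics/s5.png

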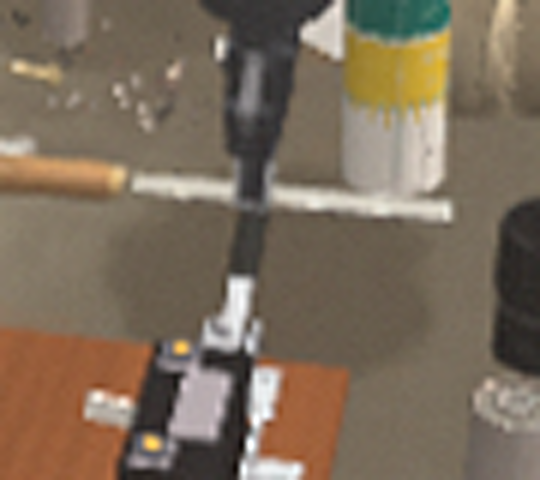

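The handle is turning down under the tip, at (252,207), and the battery is unmoved. Continuing.

play_rows(
  dp=[
    [0,0.06,0.15],
    [0,0.1,0.3],
    [0,0.13,0.44],
    [0,0.15,0.56],
    [0,0.15,0.65],
  ],
  rot=[
    [0,0,0],
    [0,0,0],
    [0,0,0],
    [0,0,0],
    [0,0,0],
  ],
)

```text
clock: 14.15
eef_pos: [647.9, 114.2, 17.5]
tcp_rot: [-3.141, 0.001, 3.043]
contact_force: [0.7, 2.7, 5.0]
opening: -0.001
grasp_force: 2.0
```

Run:
```python
from h import *
for q in [(222,10)]: go(4,q[0],q[1])
```

```text
now [  5.7 223.1] 17.5 t 14.15 F [0.7 2.7 5. ] op -0.0 | dp [ 0.04 -0.03  0.19] rot [-0.    0.01  0.03] R z [ 0.  0. -1.]
```

play_rows(
  dp=[
    [0,0,0.06],
    [0,0,0.12],
    [0,0,0.18],
    [0,0,0.24],
    [0,0,0.24],
  ],
  rot=[
    [0,0,0],
    [0,0,0],
    [0,0,0],
    [0,0,0],
    [0,0,0],
  ],
)

```text
clock: 14.57
eef_pos: [648.1, 113.8, 10.4]
tcp_rot: [-3.141, 0.002, 3.043]
contact_force: [-5.0, 2.7, 19.8]
opening: -0.001
grasp_force: 10.1
```

Run:
```python
from h import *
for q in [(222,10)]: go(4,q[0],q[1])
```

```text
now [  6.  222.7] 10.4 t 14.57 F [-5.   2.7 19.8] op -0.0 | dp [ 0.05 -0.02  0.01] rot [-0.    0.02  0.03] R z [ 0.  0. -1.]
```

play_rows(
  dp=[
    [0,0,0.06],
    [0,0,0.12],
    [0,0,0.15],
    [0,0,0.15],
  ],
  rot=[
    [0,0,0],
    [0,0,0],
    [0,0,0],
    [0,0,0],
  ],
)

```text
clock: 14.9
eef_pos: [648.6, 113.8, 9.5]
tcp_rot: [3.142, 0.003, 3.043]
contact_force: [-22.2, -0.9, 66.3]
opening: -0.002
grasp_force: 33.2
```

Run:
```python
from h import *
go(4,222,10)
f=optics.grab_frame("side"); term(f)
g=f["color"][130:210,295:385,::-1]
cv2.imwrite("pics/s6.png",cv2.resize(g,None,fx=6,fy=6,interpolation=cv2.INTER_CUBIC))
```

```text
now [  6.5 222.8] 9.5 t 14.9 F [-22.2  -0.9  66.3] op -0.0 | dp [ 0.06 -0.02 -0.01] rot [0.   0.03 0.02] R z [ 0.  0. -1.]
1 [298. 160.] [-122.4  186.5]
1 [300. 160.] [-115.8  188. ]
2 [302.5 160. ] [-107.6  189.9]
1 [306. 160.] [-96.  192.5]
1 [309. 160.] [-86.1 194.8]
3 [313.3 160.7] [-70.9 193.7]
4 [324.5 187.5] [-7.5 40.7]
5 [319.8 203.6] [ -7.3 -46. ]
```

Hard stop reached, since the tip barely moved at 66 N. Retracting upward.

play_rows(
  dp=[
    [0,0,-0.3],
    [0,0,-0.9],
    [0,0,-1.7],
    [0,0,-2.6],
    [0,0,-3.5],
  ],
  rot=[
    [0,0,0],
    [0,0,0],
    [0,0,0],
    [0,0,0],
    [0,0,0],
  ],
)

```text
clock: 15.37
eef_pos: [646.4, 112.9, 142.9]
tcp_rot: [-3.14, -0.001, 3.043]
contact_force: [1.2, 0.5, 0.8]
opening: -0.001
grasp_force: 0.0
```

Run:
```python
from h import *
go(4,222,10)
f=optics.grab_frame("side"); term(f)
v=f["color"].max(2)
for th in (0,.7,.8,.9):
    e=.9-th; pts=np.array([np.r_[s2w([4,136+q*np.cos(e)]),42+q*np.sin(e)] for q in (55,70,85,100,112,120)])
    px=proj(f,pts).round().astype(int); print(th,px[:,1],[int(v[b,a]) for a,b in px])
```

```text
now [  4.4 221.7] 142.9 t 15.37 F [1.2 0.5 0.8] op -0.0 | dp [0.   0.02 3.32] rot [-0.02 -0.01  0.03] R z [ 0.  0. -1.]
3 [302. 160.] [-109.2  189.5]
1 [305. 160.] [-99.3 191.8]
1 [311. 161.] [-78.2 189.7]
3 [313.3 160.7] [-70.9 193.7]
4 [324.5 187.5] [-7.5 40.7]
5 [319.8 203.6] [ -7.3 -46. ]
0 [170 165 161 157 153 151] [101, 100, 216, 115, 117, 121]
0.7 [175 172 169 166 164 162] [66, 63, 64, 107, 119, 225]
0.8 [176 173 171 168 166 165] [63, 59, 63, 90, 103, 101]
0.9 [177 175 173 171 169 168] [58, 65, 64, 63, 65, 85]
```

The dark grip pixels fit 0.9 rad, and the battery is square and unmoved.

```bash
python3 -c "
from rig import r
print(r.sign_off())"
```

```text
the job is handed in; nothing more can be done
None
```

I pushed the battery home and square against the rear stop, pressed the clamp handle fully down to its hard stop, and handed the job in at about 15 s. I viewed 11 pictures, one over the limit of 10; I measured no force at the clamp's foot, and sign-off gave no verdict.

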